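# Pack the sample vials into the caddy

## Task

Pack the four flat-bottomed sample containers that stand about the bench into the cups of the low grey caddy, one to a cup and each upright on the cup's floor: the smallest vial in the smallest cup, the two middle-sized vials in the two middle cups (either way round), the largest bottle in the largest cup. The two pointed tubes lying on the bench do not belong: leave them where they lie.

Things in the scene. Friction and masses are not known exactly. Their poses are not given: they have to be found in the camera images.
- vial_small: the smallest screw-cap vial: round, flat-bottomed, 24 mm wide, 52 mm tall, blue cap (top 10 mm); loose, standing upright on the bench. Origin: centre of the underside, z up along its axis; grip it level, anywhere above 25 mm from its underside. Weighs under 130 g. 
- vial_squat: one of two middle-sized vials, the squat one: round, flat-bottomed, 32 mm wide, 62 mm tall, black cap 28 mm wide (top 12 mm); loose, standing upright on the bench. Origin: centre of the underside, z up along its axis; grip it level, anywhere above 25 mm from its underside. Weighs under 130 g. 
- vial_slim: the other middle-sized vial, slimmer and taller: round, flat-bottomed, 30 mm wide, 68 mm tall, white cap (top 13 mm); loose, standing upright on the bench. Origin: centre of the underside, z up along its axis; grip it level, anywhere above 25 mm from its underside. Weighs under 130 g. 
- bottle_large: the largest of the four: round, flat-bottomed bottle, 44 mm wide up to about 55 mm, narrowing above to a blue cap 28 mm wide (69 to 85 mm above its underside); loose, standing upright on the bench. Origin: centre of the underside, z up along its axis; grip it level, anywhere above 25 mm from its underside. Weighs under 130 g. 
- seat_small: the smallest cup: open round white cup fixed in the low grey caddy (156 mm square tray, rim 16 mm high, fixed; turned up to 0.25 rad). Inner width 44 mm, outer 50 mm; rim 25 mm, floor 9 mm above the bench. Origin: centre of the underside, 5 mm above the bench, z up. The four cups form a square, 72 mm between neighbours; which is at which corner varies.
- seat_mid_a: one of two equal middle cups: open round white cup fixed in the low grey caddy (156 mm square tray, rim 16 mm high, fixed; turned up to 0.25 rad). Inner width 52 mm, outer 58 mm; rim 25 mm, floor 9 mm above the bench. Origin: centre of the underside, 5 mm above the bench, z up. The four cups form a square, 72 mm between neighbours; which is at which corner varies.
- seat_mid_b: the other of the two equal middle cups: open round white cup fixed in the low grey caddy (156 mm square tray, rim 16 mm high, fixed; turned up to 0.25 rad). Inner width 52 mm, outer 58 mm; rim 25 mm, floor 9 mm above the bench. Origin: centre of the underside, 5 mm above the bench, z up. The four cups form a square, 72 mm between neighbours; which is at which corner varies.
- seat_large: the largest cup: open round white cup fixed in the low grey caddy (156 mm square tray, rim 16 mm high, fixed; turned up to 0.25 rad). Inner width 64 mm, outer 70 mm; rim 25 mm, floor 9 mm above the bench. Origin: centre of the underside, 5 mm above the bench, z up. The four cups form a square, 72 mm between neighbours; which is at which corner varies.
- tube_a: look-alike that does not belong: pointed 50 ml tube with a blue screw cap, 102 mm long, body 28 mm wide, cap 34 mm, loose, lying on its side on the bench (top 34 mm above it); it rolls if touched. Origin: middle of the pointed end; z runs along the tube to the cap, nearly level. Leave it where it lies.
- tube_b: look-alike that does not belong: pointed 50 ml tube with a blue screw cap, 102 mm long, body 28 mm wide, cap 34 mm, loose, lying on its side on the bench (top 34 mm above it); it rolls if touched. Origin: middle of the pointed end; z runs along the tube to the cap, nearly level. Leave it where it lies.
Things that resemble listed ones, but are neither listed nor needed, are in the scene too. What is shaped like the bottle_large but green is not meant.

How it is judged:
At the end, for the whole second after the job is handed in: Smallest vial in smallest cup, largest bottle in largest, the middle vials in the two middle cups (either way): each within 15 mm of its cup's centre, on its floor (0 to 9 mm above the cup's underside), within 0.12 rad of upright, at rest (under 0.02 m/s). Tubes within 40 mm of their start (horizontal distance between vial_small and seat_small below 0.015 m and z of vial_small in the frame of seat_small between 0 and 0.009 m and horizontal distance between bottle_large and seat_large below 0.015 m and z of bottle_large in the frame of seat_large between 0 and 0.009 m and (((horizontal distance between vial_squat and seat_mid_a below 0.015 m and z of vial_squat in the frame of seat_mid_a between 0 and 0.009 m) and (horizontal distance between vial_slim and seat_mid_b below 0.015 m and z of vial_slim in the frame of seat_mid_b between 0 and 0.009 m)) or ((horizontal distance between vial_squat and seat_mid_b below 0.015 m and z of vial_squat in the frame of seat_mid_b between 0 and 0.009 m) and (horizontal distance between vial_slim and seat_mid_a below 0.015 m and z of vial_slim in the frame of seat_mid_a between 0 and 0.009 m))) and angle between each of vial_small, vial_squat, vial_slim, bottle_large's own z axis and vertical below 0.12 rad and linear speed of each of vial_small, vial_squat, vial_slim, bottle_large below 0.02 m/s and distance of each of tube_a, tube_b from where it was at the start of the episode below 0.04 m); the robot touches nothing.
It fails at once if a pointed tube is moved more than 40 mm from where it lay (distance of any of tube_a, tube_b from where it was at the start of the episode above 0.04 m).
It also fails if it takes over 102 s, if anything falls off the work surface, if the arm or the gripper's body presses on something with over 40 N, if the wrist force passes 120 N, or if a joint passes its speed limit or range.

## Robot

A 7-joint arm with a two-finger parallel gripper is mounted at the origin on a cart in front of the work surface, level with it; the furniture and walls round the work are solid. World frame = base frame: x ahead of the robot, y to its left, z up, the work surface at z = 0. Lengths are in m, angles in rad, forces in N, time in s.
With the tool pointing down it reaches from about 0.4 to 0.85 m from the base axis. Payload 10.4 kg.
Tool frame: the origin (TCP) lies on the centre line of the jaws, within the pads' length; the fingertips stand 17 mm ahead of it and the grasp point (between the pads) lies 2 mm behind it; z points along the fingers, y is the line along which they close (so a half turn about z gives the same grasp; the last joint's range is limited). The gripper opens to 85 mm and grips with 20 to 120 N. Pads are 22 mm wide; open, the fingers measure 114 mm over their backs; the gripper's body (76 mm by 85 mm) begins 54 mm behind the grasp point. The pads swing forward as they close: fully open they stand 13 mm farther back than shut.
Start: joints at [1.087, 0.332, -0.065, 1.46, 0.022, 1.35, -0.088], TCP at [0.278, -0.56, 0.248] pointing down, gripper open.
Joint ranges: [-2.6, 2.6], [-0.5, 2.12], [-1.47, 1.34], [0.16, 2.42], [-1.27, 4.41], [0.06, 2.06], [-2.6, 2.6]. Speed limits (rad/s): [2.22, 2.22, 2.79, 2.79, 3.14, 3.14, 3.14].

## Interface

Orientations are given as a unit quaternion [x, y, z, w].
In Python, from workcell import get_obs, optics, job gives the robot as it stands. The module is installed in compiled form; this text tells all that it offers.
- The arm moves only by the tool send_rows, never from a script. Its argument "plan" is a list that holds one entry, the list of rows, each a list of 7 numbers: the turn, a rotation vector about the tool's x, y, z in units of 1.5 rad (1.0 is 1.5 rad), then the shift along the tool's x, y, z in units of 20 cm (1.0 is 20 cm), then the opening, from 0 (shut) to 1 (fully open). A call has 1 to 20 rows; each row shifts and turns the commanded pose from where the row before left it, along the tool's axes as they then stand; what a row does not reach is not made up. A row lasts 1/12 s, in which the tool goes at most 41.7 mm and 7.16 degrees, less where a joint would pass 70% of its speed; a pose out of reach is approached as far as the arm can. A call with a number of a shift or a turn outside -1 to 1 is refused whole. A call with a gripper value outside its range is refused whole. The fingers move at their own pace and stop on an object; "squeeze" is the grip in N (left out, the last holds). Time passes only in rows, so rows that do not move let the fingers close. It gives the time, the measured TCP pose, the force, the opening and the grip force at its end, in the units of the state.
- get_obs(): the state, without advancing time (a new reading comes with each control period).
- optics.camera(name): name is "side" or "top" or "wrist"; returns the picture (400x640x3 uint8, red, green, blue); there is no depth.
- optics.get_calibration(name): a dict with "intrinsics" (3x3 intrinsics, pixels), "world_from_camera" (4x4, takes a point from camera to world coordinates); the wrist camera has in their place "T_tool_cam" (4x4, takes a point from camera to tool coordinates, whose origin is the TCP and whose axes are the flange's). Camera axes: x right, y up, looking along -z (the intrinsics and any distortion apply to the point x, -y, -z); pixel columns grow to the right and rows downward; lengths in m; the calibration is good to about 2 mm. A picture is of the moment at which its call begins: read the wrist's pose just before it. get_calibration takes no time and is no camera call.
- job.hand_in(): hands the job in; it is judged then, once.
The state is a dict: "clock": time; "joint_pos": joint angles; "joint_velocities": joint speeds; "tau": joint torques, N m; "position": TCP position; "ee_rot": TCP orientation; "ft_force": force on the tool from outside, world axes, zero at the start; "torque": the same for the moment, N m; "grip_width": opening from 0.0 (shut) to 1.0 (fully open); "grasp_force": force on a finger pad.
Only numpy, scipy, OpenCV 4.12 (cv2) and the standard library are available. Lean on these libraries where they do the work, as an engineer would, in place of code of your own. Each camera call takes 0.05 s, during which the arm holds its last target. There are 200 camera calls.

## Working session

There is one attempt and no reset: what is moved stays moved. The work goes in short steps, Python scripts to look and compute and a tool call to move; the robot and the scene stay as the last step left them, time stands still between calls to the robot, and variables do not carry over. Pictures are saved under pics/ and viewed, at most 14 in all, crops included, and the job is handed in when it is done.

Besides the shell and the picture viewer there is one more tool, called after ">>>" as name(argument=value, ...), one argument or row to a line, values as JSON. send_rows: Moves the arm, as the interface text tells. Its arguments: {"type":"object","properties":{"plan":{"type":"array"},"squeeze":{"type":"number"}},"required":["plan"]}

```bash
mkdir -p pics; python3 - <<'E'
from workcell import get_obs, optics, job
import cv2
o=get_obs(); print(o)
for n in ["top","side"]:
    c=optics.get_calibration(n); print(n,c)
    cv2.imwrite(f"pics/{n}0.png",optics.camera(n)[:,:,::-1])
print(optics.get_calibration("wrist"))
E
```

```text
{'clock': 0.0, 'joint_pos': array([ 1.08741601,  0.33289088, -0.06470568,  1.46093756,  0.02161735,
        1.34993701, -0.08847143]), 'joint_velocities': array([ 4.23366979e-04, -5.96887929e-05,  1.45494971e-04, -6.77085358e-04,
        5.00861349e-04,  6.78757111e-04,  7.36485077e-04]), 'tau': array([ 9.01840231e-04, -6.25425053e+01,  4.96837869e-02, -3.91599762e+01,
        1.62645034e-02,  9.82026133e-03, -3.82324129e-05]), 'position': array([ 0.27773683, -0.55949519,  0.24750587]), 'ee_rot': array([ 9.73570409e-01,  2.28385886e-01, -2.09531222e-04, -7.07941015e-04]), 'ft_force': array([ 0.64769119, -0.48199415, -0.53143611]), 'torque': array([-0.00277122,  0.03466784,  0.01362881]), 'grasp_force': 0.0, 'grip_width': 1.0001078534793422}
top {'intrinsics': array([[424.47942032,   0.        , 321.09711342],
       [  0.        , 424.47942032, 203.37098644],
       [  0.        ,   0.        ,   1.        ]]), 'world_from_camera': array([[ 1.01859748e-02,  9.96098856e-01, -8.76545190e-02,
         4.03808826e-01],
       [-9.99946684e-01,  1.02954139e-02,  7.96516988e-04,
        -5
[... 455 characters left out ...]
.11517788,  0.50969591, -0.85261019, -0.87684157],
       [-0.00957592,  0.85771283,  0.51403989,  0.56282613],
       [ 0.        ,  0.        ,  0.        ,  1.        ]])}
{'intrinsics': array([[357.89489437,   0.        , 321.32224881],
       [  0.        , 357.89489437, 198.45645856],
       [  0.        ,   0.        ,   1.        ]]), 'T_tool_cam': array([[ 1.35406232e-03,  9.51617894e-01,  3.07280897e-01,
         7.92745686e-02],
       [ 9.99998891e-01, -1.47891707e-03,  1.73467108e-04,
        -4.51560622e-04],
       [ 6.19517369e-04,  3.07280322e-01, -9.51618842e-01,
        -1.26381290e-01],
       [ 0.00000000e+00,  0.00000000e+00,  0.00000000e+00,
         1.00000000e+00]])}
```

View pics/top0.png

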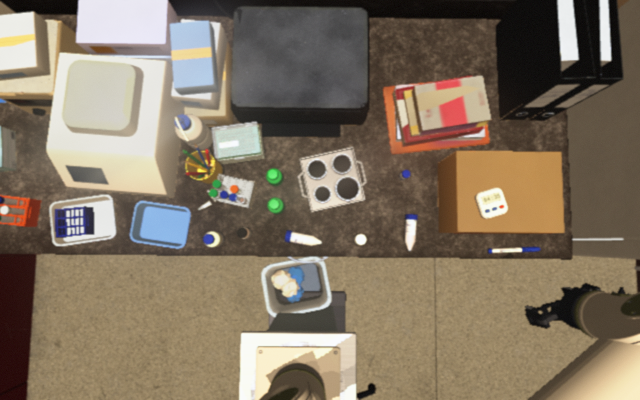

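View pics/side0.png

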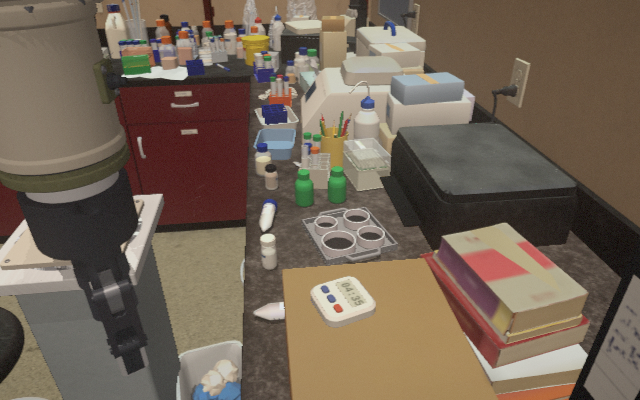

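The top view shows these candidates:
- vial_small: blue cap at (406,174).
- vial_slim: white cap at (361,240).
- vial_squat: dark cap at (243,233).
- bottle_large: blue-capped bottle at (211,239). The green bottles at (274,176) and (275,205), and the wash bottle at (187,125), don't fit.
- Tubes: (303,239) and (411,232).
- Caddy: (333,180).

I'll confirm with an enlarged crop.

```bash
cat > h.py <<'E'
import numpy as np, cv2
from workcell import get_obs, optics, job
def ray(n,u,v,z):
    c=optics.get_calibration(n);K=c["intrinsics"];T=c["world_from_camera"]
    d=T[:3,:3]@np.array([(u-K[0,2])/K[0,0],-(v-K[1,2])/K[1,1],-1]);p=T[:3,3]
    return p+d*(z-p[2])/d[2]
def proj(n,P):
    c=optics.get_calibration(n);K=c["intrinsics"];T=c["world_from_camera"]
    q=T[:3,:3].T@(np.array(P)-T[:3,3]);return K[0,2]+K[0,0]*q[0]/-q[2],K[1,2]+K[1,1]*q[1]/q[2]
E
python3 - <<'E'
from h import *
a=cv2.imread("pics/top0.png")[145:255,195:425]
b=cv2.imread("pics/side0.png")[130:330,240:400]
cv2.imwrite("pics/c1.png",cv2.resize(a,(800,383),interpolation=cv2.INTER_CUBIC))
cv2.imwrite("pics/c2.png",cv2.resize(b,(480,600),interpolation=cv2.INTER_CUBIC))
for n,u,v,z in [("small",406,174,.052),("slim",361,240,.068),("squat",243,233,.062),("large",211,239,.085),("caddy",333,180,.025)]: 
    p=ray("top",u,v,z);print(n,p.round(3),np.round(proj("side",p)))
E
```

```text
small [ 0.588 -0.29   0.052] [373. 278.]
slim [ 0.407 -0.165  0.068] [265. 237.]
squat [0.422 0.149 0.062] [269. 166.]
large [0.405 0.228 0.085] [261. 145.]
caddy [ 0.573 -0.091  0.025] [345. 227.]
```

View pics/c1.png

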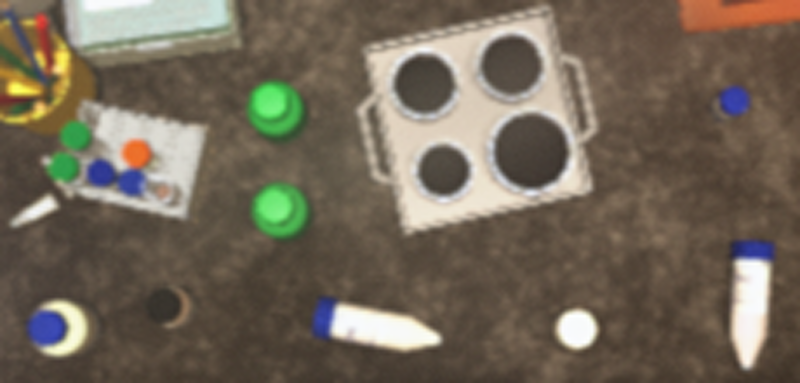

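View pics/c2.png

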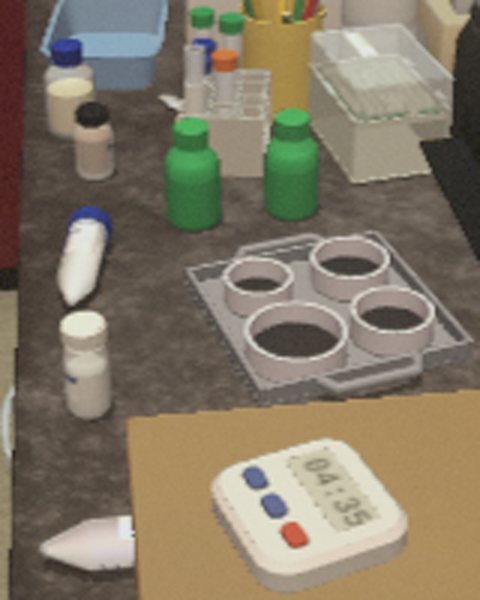

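All identities fit: the bottle at (211,239) has a natural-coloured body and a small blue cap, and its 44/28 mm proportions match. In crop 1 the caddy's cups are small at (443,170), large at (530,151) and the mids at (425,84) and (513,65). Next I'll do sub-pixel measurement.

```bash
python3 - <<'E'
from h import *
from scipy.optimize import least_squares
im=cv2.imread("pics/top0.png"); hsv=cv2.cvtColor(im,cv2.COLOR_BGR2HSV)
def cen(u,v,r,f):
    m=np.zeros(im.shape[:2]); s=np.s_[v-r:v+r+1,u-r:u+r+1]; w=f(hsv[s].astype(int),im[s].astype(int)).astype(float)
    yy,xx=np.mgrid[v-r:v+r+1,u-r:u+r+1]; return (w*xx).sum()/w.sum(),(w*yy).sum()/w.sum(),w.sum()
blue=lambda h,b:(b[...,0]-b[...,2]>50)
for n,u,v,r,f,z in [("small",406,174,7,blue,.052),("large",209,239,6,blue,.085),("slim",361,239,8,lambda h,b:h[...,2]>170,.068),("squat",242,233,6,lambda h,b:h[...,2]<50,.062)]:
    a=cen(u,v,r,f); print(n,np.round(a,1),ray("top",a[0],a[1],z).round(4))
# caddy
k=3.478; crop=[(443,170),(530,151),(425,84),(513,65)]
P=np.array([ray("top",195+u/k,145+v/k,.025)[:2] for u,v in crop]);print(P.round(3))
# corner order: small, large, mid left far, mid right far ; fit square 72
L=.036; S=np.array([(-L,L),(-L,-L),(L,L),(L,-L)])
g=lambda q:S@np.array([[np.cos(q[2]),np.sin(q[2])],[-np.sin(q[2]),np.cos(q[2])]])+q[:2]
r=least_squares(lambda q:(g(q)-P).ravel(),[.57,-.09,0]);print(r.x,r.cost**.5);print(g(r.x).round(4))
# side-view dark check of reprojection
for p in g(r.x): print(np.round(proj("side",[*p,.025])))
# box corner: top(440,233?) side (285,268)
f=lambda X:np.r_[np.subtract(proj("top",X),(457,152)),np.subtract(proj("side",X),(425,262))]
b=least_squares(f,[.6,-.4,.1]);print("boxfar",b.x,b.fun)
f=lambda X:np.r_[np.subtract(proj("top",X),(440,232)),np.subtract(proj("side",X),(285,268))]
b=least_squares(f,[.4,-.4,.1]);print("boxnear",b.x,b.fun)
E
```

```text
small [405.6 173.5  49. ] [ 0.5892 -0.2886  0.052 ]
large [207.9 238.8  79. ] [0.4057 0.2366 0.085 ]
slim [360.4 239.  106. ] [ 0.4094 -0.1639  0.068 ]
squat [nan nan  0.] [nan nan nan]
[[ 0.534 -0.062]
 [ 0.55  -0.131]
 [ 0.603 -0.047]
 [ 0.619 -0.117]]
[ 0.57648072 -0.08929241  0.21654238] 0.0010539976557797622
[[ 0.5336 -0.0619]
 [ 0.5491 -0.1322]
 [ 0.6039 -0.0464]
 [ 0.6194 -0.1167]]
[324. 221.]
[336. 240.]
[355. 215.]
[369. 233.]
boxfar [ 0.62989126 -0.39443169  0.16421823] [ 0.30489062 -1.51986413 -0.85326532  0.17690408]
boxnear [ 0.43447645 -0.35502831  0.14201554] [ 0.01732853 -2.43172739 -1.41551336  0.13273205]<stdin>:6: RuntimeWarning: invalid value encountered in scalar divide
```

>>> send_rows(
  plan=[
    [[0,0,-0.074,0,0,0,1],[0,0,-0.074,0,0,0,1],[0,0,-0.074,0,0,0,1],[0,0,-0.074,0,0,0,1],[0,0,-0.074,0,0,0,1],[0,0,-0.074,0,0,0,1],[0,0,-0.074,0,0,0,1],[0,0,-0.074,0,0,0,1],[0,0,-0.074,0,0,0,1],[0,0,-0.074,0,0,0,1],[0,0,0,0.13,0.15,0,1],[0,0,0,0.13,0.15,0,1],[0,0,0,0.13,0.15,0,1],[0,0,0,0.13,0.15,0,1],[0,0,0,0.13,0.15,0,1],[0,0,0,0.13,0.15,0,1],[0,0,0,0.13,0.15,0,1],[0,0,0,0.13,0.15,0,1],[0,0,0,0,0,0,1],[0,0,0,0,0,0,1]],
  ],
  squeeze=30,
)

```text
clock: 1.77
position: [0.5197, -0.349, 0.2477]
ee_rot: [0.705, 0.709, 0.0, -0.001]
ft_force: [-0.6, -0.5, 1.0]
grip_width: 1.0
grasp_force: 0.0
```

```bash
cat >> h.py <<'E'
from scipy.spatial.transform import Rotation as R
def wpose():
    o=get_obs();c=optics.get_calibration("wrist");T=np.eye(4);T[:3,:3]=R.from_quat(o["ee_rot"]).as_matrix();T[:3,3]=o["position"]
    return c["intrinsics"],T@c["T_tool_cam"]
def wsnap():
    K,T=wpose();return cv2.cvtColor(optics.camera("wrist"),cv2.COLOR_RGB2BGR),K,T
def wray(K,T,u,v,z):
    d=T[:3,:3]@np.array([(u-K[0,2])/K[0,0],-(v-K[1,2])/K[1,1],-1]);p=T[:3,3];return (p+d*(z-p[2])/d[2]).round(4)
def wproj(K,T,P):
    q=T[:3,:3].T@(np.array(P)-T[:3,3]);return K[0,2]+K[0,0]*q[0]/-q[2],K[1,2]+K[1,1]*q[1]/q[2]
E
python3 - <<'E'
from h import *
im,K,T=wsnap()
print(wproj(K,T,[.589,-.289,.052]))
for p in [(.5336,-.0619),(.5491,-.1322),(.6039,-.0464),(.6194,-.1167)]: print(wproj(K,T,[*p,.025]))
print(wproj(K,T,[.409,-.164,.068]))
cv2.imwrite("pics/w1.png",im)
E
```

```text
(np.float64(400.6150436114959), np.float64(107.3159841994246))
(np.float64(341.8447300557981), np.float64(-206.7202334744621))
(np.float64(358.8377477867269), np.float64(-94.08727676620353))
(np.float64(437.49172450916285), np.float64(-233.07638657028374))
(np.float64(447.5441582548192), np.float64(-116.6664274277201))
(np.float64(169.51396262531264), np.float64(-70.93764784093108))
```

View pics/w1.png

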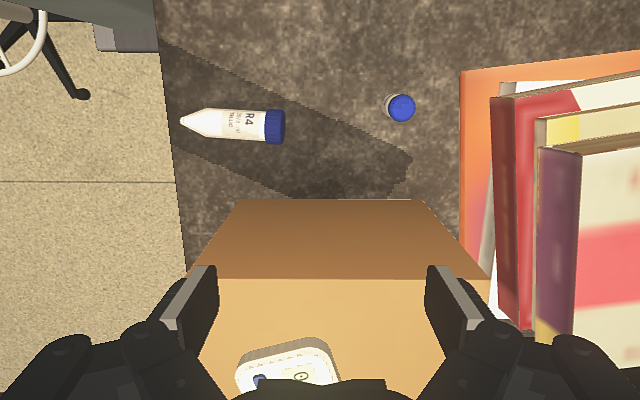

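The wrist view shows the small vial's cap at (402,107), against a predicted (401,107), so the calibration agrees. Tube_b lies at (235,124). The books start at u≈460, so I'll open the jaws only partly.

```bash
python3 - <<'E'
from h import *
K,T=wpose()
for a in [(402,107,.052),(461,107,0),(461,107,.02),(500,107,.08),(320,199,0),(320,279,.15)]: print(a,wray(K,T,*a))
E
```

```text
(402, 107, 0.052) [ 0.5887 -0.2915  0.052 ]
(461, 107, 0) [ 0.66   -0.2945  0.    ]
(461, 107, 0.02) [ 0.6524 -0.2933  0.02  ]
(500, 107, 0.08) [ 0.6608 -0.2895  0.08  ]
(320, 199, 0) [ 0.517  -0.3931  0.    ]
(320, 279, 0.15) [ 0.5176 -0.4041  0.15  ]
```

>>> send_rows(
  plan=[
    [[0,0,0,0.101,0.117,0,0.55],[0,0,0,0.101,0.117,0,0.55],[0,0,0,0.101,0.117,0,0.55],[0,0,0,0,0,0.15,0.55],[0,0,0,0,0,0.15,0.55],[0,0,0,0,0,0,0.55],[0,0,0,0,0,0,0.55],[0,0,0,0,0,0,0.55]],
  ],
)

```text
clock: 2.48
position: [0.5878, -0.2929, 0.19]
ee_rot: [0.708, 0.706, -0.0, 0.001]
ft_force: [0.3, -0.3, 0.4]
grip_width: 0.55
grasp_force: 0.0
```

>>> send_rows(
  plan=[
    [[0,0,0,0.01,0.005,0.15,0.55],[0,0,0,0,0,0.15,0.55],[0,0,0,0,0,0.15,0.55],[0,0,0,0,0,0.15,0.55],[0,0,0,0,0,0.12,0.55],[0,0,0,0,0,0.05,0.55],[0,0,0,0,0,0,0.55],[0,0,0,0,0,0,0],[0,0,0,0,0,0,0],[0,0,0,0,0,0,0],[0,0,0,0,0,0,0],[0,0,0,0,0,0,0],[0,0,0,0,0,0,0],[0,0,0,0,0,0,0],[0,0,0,0,0,0,0]],
  ],
)

```text
clock: 3.73
position: [0.5908, -0.29, 0.0371]
ee_rot: [0.707, 0.707, 0.001, 0.002]
ft_force: [0.2, 0.0, 8.4]
grip_width: 0.25
grasp_force: 29.5
```

>>> send_rows(
  plan=[
    [[0,0,0,0,0,-0.06,0],[0,0,0,0,0,-0.15,0],[0,0,0,0,0,-0.18,0],[0,0,0,0,0,-0.18,0],[0,0,0,0,0,-0.13,0],[0,0,0,0.1,-0.036,0,0],[0,0,0,0.14,-0.036,0,0],[0,0,0,0.15,-0.036,0,0],[0,0,0,0.15,-0.036,0,0],[0,0,0,0,0,0,0],[0,0,0,0,0,0,0]],
  ],
)

```text
clock: 4.65
position: [0.5606, -0.1793, 0.1761]
ee_rot: [0.706, 0.708, 0.0, 0.001]
ft_force: [-0.0, -1.0, 0.0]
grip_width: 0.245
grasp_force: 29.4
```

```bash
python3 - <<'E'
from h import *
im,K,T=wsnap();print(get_obs()["position"],get_obs()["grasp_force"])
for p in [(.5336,-.0619),(.5491,-.1322),(.6039,-.0464),(.6194,-.1167)]: print(np.round(wproj(K,T,[*p,.025])))
cv2.imwrite("pics/w2.png",im)
E
```

```text
[ 0.56056911 -0.18111294  0.17578524] 29.41012623481356
[283.  26.]
[306. 127.]
[384.   2.]
[399. 107.]
```

View pics/w2.png

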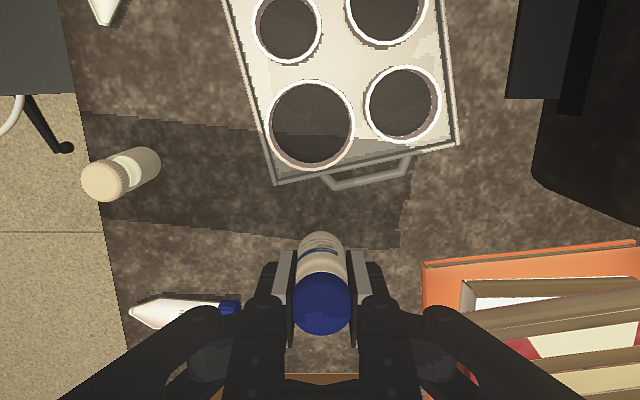

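The rims sit about 4 px right of the prediction: large at (311,124), mid at (403,104), small at (287,29). That shifts the cups by +3 mm in x. The vial is firmly held.

>>> send_rows(
  plan=[
    [[0,0,0,0.15,-0.03,0,0],[0,0,0,0.15,-0.03,0,0],[0,0,0,0.15,-0.03,0,0],[0,0,0,0.14,-0.03,0,0],[0,0,0,0,0,0.15,0],[0,0,0,0,0,0.15,0],[0,0,0,0,0,0.1,0],[0,0,0,0,0,0,0],[0,0,0,0,0,0,0],[0,0,0,0,0,0,0]],
  ],
)

```text
clock: 5.53
position: [0.5374, -0.0639, 0.0959]
ee_rot: [0.707, 0.707, 0.001, 0.001]
ft_force: [-0.2, 0.9, 0.1]
grip_width: 0.247
grasp_force: 29.4
```

>>> send_rows(
  plan=[
    [[0,0,0,0.01,-0.005,0.06,0],[0,0,0,0,0,0.06,0],[0,0,0,0,0,0.05,0],[0,0,0,0,0,0.04,0],[0,0,0,0,0,0.03,0],[0,0,0,0,0,0.01,0],[0,0,0,0,0,0,0],[0,0,0,0,0,0,0]],
  ],
)

```text
clock: 6.2
position: [0.5355, -0.0612, 0.045]
ee_rot: [0.707, 0.707, -0.0, 0.0]
ft_force: [-5.7, 0.1, 13.6]
grip_width: 0.254
grasp_force: 31.4
```

>>> send_rows(
  plan=[
    [[0,0,0,0,0,0,0.55],[0,0,0,0,0,0,0.55],[0,0,0,0,0,0,0.55],[0,0,0,0,0,0,0.55],[0,0,0,0,0,-0.08,0.55],[0,0,0,0,0,-0.17,0.55],[0,0,0,0,0,-0.18,0.55],[0,0,0,0,0,-0.18,0.55],[0,0,0,0,0,-0.17,0.55],[0,0,0,-0.13,-0.12,0,0.6],[0,0,0,-0.13,-0.12,0,0.6],[0,0,0,-0.13,-0.12,0,0.6],[0,0,0,-0.13,-0.12,0,0.6],[0,0,0,-0.14,-0.15,0,0.6],[0,0,0,0,0,0,0.6],[0,0,0,0,0,0,0.6],[0,0,0,0,0,0,0.6]],
  ],
)

```text
clock: 7.62
position: [0.4096, -0.193, 0.2004]
ee_rot: [0.707, 0.707, 0.0, 0.0]
ft_force: [0.2, -0.5, -0.0]
grip_width: 0.603
grasp_force: 0.0
```

```bash
python3 - <<'E'
from h import *
im,K,T=wsnap();print(get_obs()["position"])
print(wproj(K,T,[.409,-.164,.068]),wproj(K,T,[.5365,-.062,.061]))
cv2.imwrite("pics/w3.png",im); np.save("T3",T)
E
```

```text
[ 0.40999778 -0.19245284  0.20037339]
(np.float64(320.06980440827186), np.float64(155.48154647882527)) (np.float64(512.3761594568996), np.float64(1.5706555247882932))
```

View pics/w3.png

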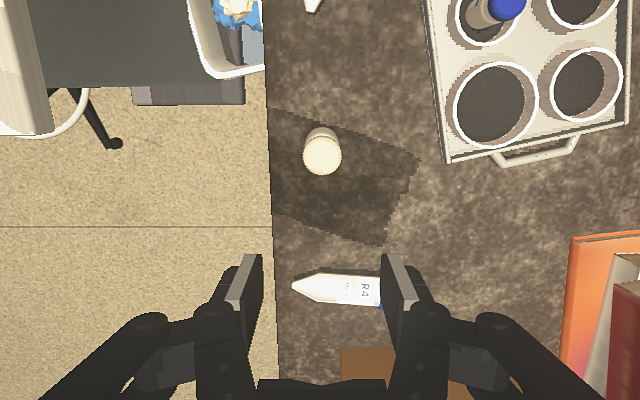

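The small vial stands in its cup, with its cap at (508,6). The slim vial's cap is at (322,153).

>>> send_rows(
  plan=[
    [[0,0,0,0.1,0,0,0.6],[0,0,0,0.05,0,0,0.6],[0,0,0,0,0,0.12,0.6],[0,0,0,0,0,0.15,0.6],[0,0,0,0,0,0.17,0.6],[0,0,0,0,0,0.16,0.6],[0,0,0,0,0,0.12,0.6],[0,0,0,0,0,0.05,0.6],[0,0,0,0,0,0,0.6],[0,0,0,0,0,0,0],[0,0,0,0,0,0,0],[0,0,0,0,0,0,0],[0,0,0,0,0,0,0],[0,0,0,0,0,0,0],[0,0,0,0,0,0,0],[0,0,0,0,0,0,0],[0,0,0,0,0,0,0]],
  ],
)

```text
clock: 9.08
position: [0.4106, -0.1635, 0.0479]
ee_rot: [0.707, 0.707, 0.001, 0.001]
ft_force: [-1.0, 0.9, 7.7]
grip_width: 0.317
grasp_force: 29.9
```

>>> send_rows(
  plan=[
    [[0,0,0,0,0,-0.06,0],[0,0,0,0,0,-0.15,0],[0,0,0,0,0,-0.18,0],[0,0,0,0,0,-0.18,0],[0,0,0,0,0,-0.08,0],[0,0,0,0.03,0.1,0,0],[0,0,0,0.04,0.16,0,0],[0,0,0,0.04,0.18,0,0],[0,0,0,0.04,0.18,0,0],[0,0,0,0.04,0.18,0,0],[0,0,0,0.03,0.16,0,0],[0,0,0,0.02,0.1,0,0],[0,0,0,0,0,0.12,0],[0,0,0,0,0,0.15,0],[0,0,0,0,0,0.1,0],[0,0,0,0,0,0,0],[0,0,0,0,0,0,0],[0,0,0,0,0,0,0]],
  ],
)

```text
clock: 10.58
position: [0.6223, -0.1154, 0.1044]
ee_rot: [0.707, 0.707, 0.001, 0.001]
ft_force: [-0.2, 0.0, -0.7]
grip_width: 0.314
grasp_force: 29.8
```

>>> send_rows(
  plan=[
    [[0,0,0,0,0,0.06,0],[0,0,0,0,0,0.06,0],[0,0,0,0,0,0.05,0],[0,0,0,0,0,0.035,0],[0,0,0,0,0,0.025,0],[0,0,0,0,0,0.005,0],[0,0,0,0,0,0,0],[0,0,0,0,0,0,0],[0,0,0,0,0,0,0.6],[0,0,0,0,0,0,0.6],[0,0,0,0,0,0,0.6],[0,0,0,0,0,0,0.6],[0,0,0,0,0,-0.06,0.6],[0,0,0,0,0,-0.15,0.6],[0,0,0,0,0,-0.18,0.6],[0,0,0,0,0,-0.18,0.6],[0,0,0,0,0,-0.13,0.6]],
  ],
)

```text
clock: 12.0
position: [0.622, -0.115, 0.1997]
ee_rot: [0.707, 0.707, 0.001, 0.001]
ft_force: [0.4, -0.3, 1.0]
grip_width: 0.598
grasp_force: 0.0
```

>>> send_rows(
  plan=[
    [[0,0,0,0.144,-0.124,0,0.65],[0,0,0,0.144,-0.124,0,0.65],[0,0,0,0.144,-0.124,0,0.65],[0,0,0,0.144,-0.124,0,0.65],[0,0,0,0.144,-0.124,0,0.65],[0,0,0,0.144,-0.124,0,0.65],[0,0,0,0.144,-0.124,0,0.65],[0,0,0,0.144,-0.124,0,0.65],[0,0,0,0,0,0,0.65],[0,0,0,0,0,0,0.65],[0,0,0,0,0,0,0.65]],
  ],
)

```text
clock: 12.92
position: [0.4233, 0.115, 0.196]
ee_rot: [0.707, 0.707, 0.0, 0.001]
ft_force: [1.1, -0.8, 0.1]
grip_width: 0.649
grasp_force: 0.0
```

```bash
python3 - <<'E'
from h import *
im,K,T=wsnap();print(get_obs()["position"])
print(wproj(K,T,[.423,.150,.062]),wproj(K,T,[.406,.2366,.085]))
cv2.imwrite("pics/w4.png",im); np.save("T4",T)
E
```

```text
[0.42348297 0.11455295 0.19578321]
(np.float64(320.3457761404361), np.float64(146.77555666512026)) (np.float64(291.85770252066425), np.float64(8.321119296538683))
```

View pics/w4.png

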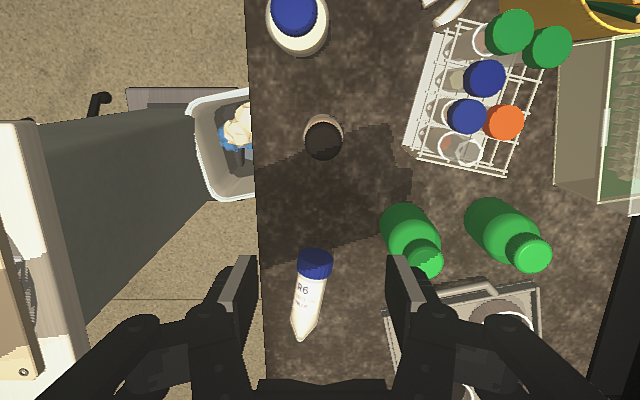

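The squat vial's cap is at (323,141), the large bottle's at (295,13), and tube_a is at (308,295), clear of the jaws.

>>> send_rows(
  plan=[
    [[0,0,0,0.12,0.006,0,0.65],[0,0,0,0.07,0,0,0.65],[0,0,0,0,0,0.12,0.65],[0,0,0,0,0,0.15,0.65],[0,0,0,0,0,0.17,0.65],[0,0,0,0,0,0.17,0.65],[0,0,0,0,0,0.12,0.65],[0,0,0,0,0,0.055,0.65],[0,0,0,0,0,0,0.65],[0,0,0,0,0,0,0],[0,0,0,0,0,0,0],[0,0,0,0,0,0,0],[0,0,0,0,0,0,0],[0,0,0,0,0,0,0],[0,0,0,0,0,0,0],[0,0,0,0,0,0,0],[0,0,0,0,0,0,0]],
  ],
)

```text
clock: 14.38
position: [0.4255, 0.1534, 0.0399]
ee_rot: [0.707, 0.707, 0.001, 0.001]
ft_force: [-0.9, -1.2, 8.3]
grip_width: 0.353
grasp_force: 30.4
```

>>> send_rows(
  plan=[
    [[0,0,0,0,0,-0.06,0],[0,0,0,0,0,-0.15,0],[0,0,0,0,0,-0.18,0],[0,0,0,0,0,-0.18,0],[0,0,0,0,0,-0.15,0],[0,0,0,0,0,-0.08,0],[0,0,0,-0.095,0.087,0,0],[0,0,0,-0.14,0.128,0,0],[0,0,0,-0.14,0.128,0,0],[0,0,0,-0.14,0.128,0,0],[0,0,0,-0.14,0.128,0,0],[0,0,0,-0.14,0.128,0,0],[0,0,0,-0.12,0.11,0,0],[0,0,0,-0.08,0.07,0,0],[0,0,0,0,0,0.15,0],[0,0,0,0,0,0.18,0],[0,0,0,0,0,0.15,0],[0,0,0,0,0,0,0],[0,0,0,0,0,0,0],[0,0,0,0,0,0,0]],
  ],
)

```text
clock: 16.05
position: [0.6067, -0.0456, 0.1051]
ee_rot: [0.707, 0.707, 0.001, 0.001]
ft_force: [0.5, 0.1, 0.4]
grip_width: 0.355
grasp_force: 30.0
```

>>> send_rows(
  plan=[
    [[0,0,0,0,0,0.07,0],[0,0,0,0,0,0.07,0],[0,0,0,0,0,0.06,0],[0,0,0,0,0,0.045,0],[0,0,0,0,0,0.025,0],[0,0,0,0,0,0.01,0],[0,0,0,0,0,0,0],[0,0,0,0,0,0,0],[0,0,0,0,0,0,0.55],[0,0,0,0,0,0,0.55],[0,0,0,0,0,0,0.55],[0,0,0,0,0,0,0.55],[0,0,0,0,0,-0.06,0.55],[0,0,0,0,0,-0.15,0.55],[0,0,0,0,0,-0.18,0.55],[0,0,0,0,0,-0.18,0.55],[0,0,0,0,0,-0.18,0.55],[0,0,0,0,0,-0.03,0.55]],
  ],
)

```text
clock: 17.55
position: [0.6081, -0.0453, 0.21]
ee_rot: [0.707, 0.707, 0.003, 0.004]
ft_force: [-0.0, -0.1, 0.7]
grip_width: 0.548
grasp_force: 0.0
```

>>> send_rows(
  plan=[
    [[0,0,0,0.15,-0.125,0,0.8],[0,0,0,0.15,-0.125,0,0.8],[0,0,0,0.15,-0.125,0,0.8],[0,0,0,0.15,-0.125,0,0.8],[0,0,0,0.15,-0.125,0,0.8],[0,0,0,0.15,-0.125,0,0.8],[0,0,0,0.15,-0.125,0,0.8],[0,0,0,0.15,-0.125,0,0.8],[0,0,0,0,0,0,0.8],[0,0,0,0,0,0,0.8],[0,0,0,0,0,0,0.8]],
  ],
)

```text
clock: 18.47
position: [0.4059, 0.1938, 0.2027]
ee_rot: [0.707, 0.707, 0.0, 0.001]
ft_force: [-0.1, -0.3, 0.7]
grip_width: 0.801
grasp_force: 0.0
```

```bash
python3 - <<'E'
from h import *
im,K,T=wsnap();print(get_obs()["position"],get_obs()["ee_rot"])
print(wray(K,np.load("T4.npy"),295,13,.085),wproj(K,T,[.407,.2366,.085]))
cv2.imwrite("pics/w5.png",im); np.save("T5",T)
E
```

```text
[0.40620933 0.19336122 0.2025542 ] [7.07518205e-01 7.06695062e-01 8.87376589e-05 2.66059422e-04]
[0.4078 0.2341 0.085 ] (np.float64(322.43027414858665), np.float64(139.59056603809577))
```

View pics/w5.png

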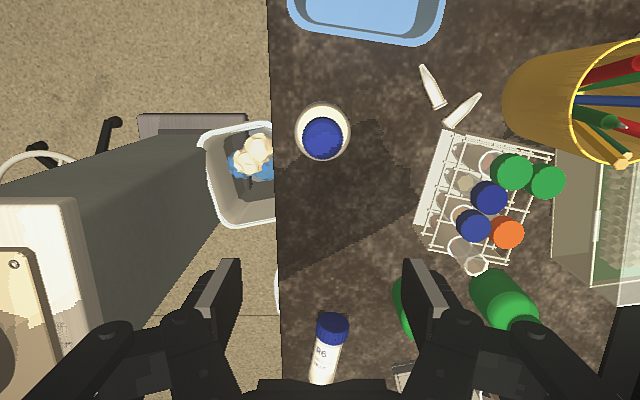

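The bottle's cap is at (323,138), where predicted, and the vial in the rack is not relevant.

>>> send_rows(
  plan=[
    [[0,0,0,0.13,0.007,0,0.8],[0,0,0,0.087,0,0,0.8],[0,0,0,0,0,0.12,0.8],[0,0,0,0,0,0.15,0.8],[0,0,0,0,0,0.17,0.8],[0,0,0,0,0,0.17,0.8],[0,0,0,0,0,0.12,0.8],[0,0,0,0,0,0.07,0.8],[0,0,0,0,0,0.015,0.8],[0,0,0,0,0,0,0.8],[0,0,0,0,0,0,0],[0,0,0,0,0,0,0],[0,0,0,0,0,0,0],[0,0,0,0,0,0,0],[0,0,0,0,0,0,0],[0,0,0,0,0,0,0],[0,0,0,0,0,0,0],[0,0,0,0,0,0,0]],
  ],
)

```text
clock: 20.02
position: [0.4079, 0.2377, 0.0406]
ee_rot: [0.707, 0.707, 0.001, 0.001]
ft_force: [-1.0, -0.8, 8.6]
grip_width: 0.494
grasp_force: 30.5
```

>>> send_rows(
  plan=[
    [[0,0,0,0,0,-0.06,0],[0,0,0,0,0,-0.15,0],[0,0,0,0,0,-0.18,0],[0,0,0,0,0,-0.18,0],[0,0,0,0,0,-0.15,0],[0,0,0,0,0,-0.08,0],[0,0,0,-0.1,0.04,0,0],[0,0,0,-0.17,0.066,0,0],[0,0,0,-0.17,0.066,0,0],[0,0,0,-0.17,0.066,0,0],[0,0,0,-0.17,0.066,0,0],[0,0,0,-0.17,0.066,0,0],[0,0,0,-0.17,0.066,0,0],[0,0,0,-0.17,0.066,0,0],[0,0,0,-0.17,0.066,0,0],[0,0,0,-0.17,0.066,0,0],[0,0,0,-0.13,0.05,0,0],[0,0,0,-0.083,0.036,0,0],[0,0,0,0,0,0,0],[0,0,0,0,0,0,0]],
  ],
)

```text
clock: 21.68
position: [0.5509, -0.1316, 0.2001]
ee_rot: [0.708, 0.707, 0.0, 0.0]
ft_force: [-0.1, 1.1, -1.3]
grip_width: 0.496
grasp_force: 31.1
```

>>> send_rows(
  plan=[
    [[0,0,0,0,0.005,0.1,0],[0,0,0,0,0,0.14,0],[0,0,0,0,0,0.14,0],[0,0,0,0,0,0.12,0],[0,0,0,0,0,0.08,0],[0,0,0,0,0,0.06,0],[0,0,0,0,0,0.05,0],[0,0,0,0,0,0.04,0],[0,0,0,0,0,0.015,0],[0,0,0,0,0,0.005,0],[0,0,0,0,0,0,0],[0,0,0,0,0,0,0]],
  ],
)

```text
clock: 22.68
position: [0.5525, -0.1311, 0.05]
ee_rot: [0.707, 0.707, 0.0, 0.001]
ft_force: [-0.8, -0.2, -1.2]
grip_width: 0.493
grasp_force: 31.2
```

>>> send_rows(
  plan=[
    [[0,0,0,0,0,0,0.66],[0,0,0,0,0,0,0.66],[0,0,0,0,0,0,0.66],[0,0,0,0,0,0,0.66],[0,0,0,0,0,-0.05,0.66],[0,0,0,0,0,-0.12,0.66],[0,0,0,0,0,-0.18,0.66],[0,0,0,0,0,-0.18,0.66],[0,0,0,0,0,-0.18,0.66],[0,0,0,0,0,-0.18,0.66],[0,0,0,-0.12,-0.15,0,0.66],[0,0,0,-0.12,-0.15,0,0.66],[0,0,0,-0.12,-0.1,0,0.66],[0,0,0,-0.12,0,0,0.66],[0,0,0,0,0,0,0.66],[0,0,0,0,0,0,0.66],[0,0,0,0,0,0,0.66]],
  ],
)

```text
clock: 24.1
position: [0.4723, -0.2262, 0.2278]
ee_rot: [0.707, 0.707, 0.0, 0.0]
ft_force: [0.8, 0.9, -0.3]
grip_width: 0.656
grasp_force: 0.0
```

```bash
python3 - <<'E'
from h import *
im,K,T=wsnap()
t=cv2.cvtColor(optics.camera("top"),cv2.COLOR_RGB2BGR)[145:255,275:425]
s=cv2.cvtColor(optics.camera("side"),cv2.COLOR_RGB2BGR)[130:300,240:410]
cv2.imwrite("pics/f.png",np.hstack([cv2.resize(t,(400,293)),cv2.resize(s,(293,293))]))
cv2.imwrite("pics/fw.png",im)
for n,p in dict(small=(.5365,-.062,.061),large=(.552,-.131,.094),sq=(.607,-.0455,.071),slim=(.6225,-.1155,.077)).items(): print(n,np.round(wproj(K,T,p)))
E
```

```text
small [412. -43.]
large [438.  59.]
sq [523. -76.]
slim [532.  37.]
```

View pics/f.png

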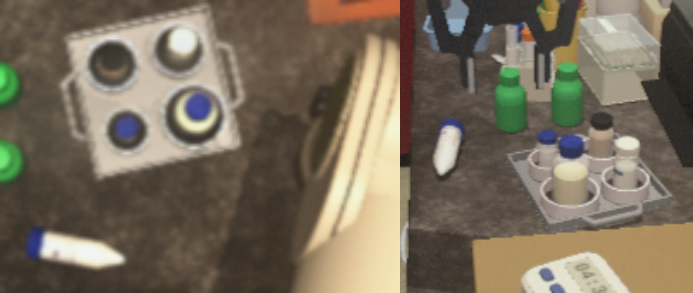

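View pics/fw.png

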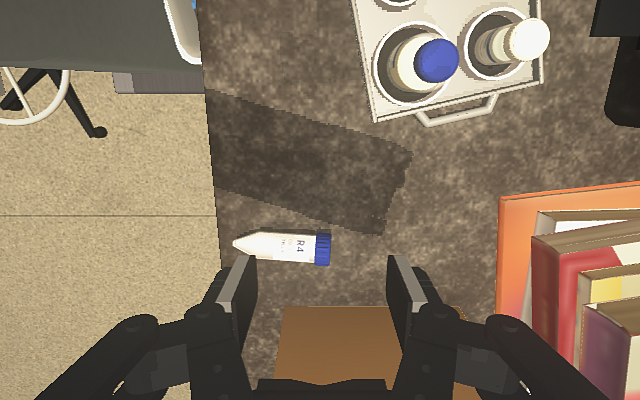

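All four stand upright in the right cups. In the wrist view the large cap is at (436,61) and the slim cap at (527,40), both near prediction. Both tubes are undisturbed and the gripper is clear, so I'm handing in.

```bash
python3 -c "
from workcell import job
print(job.hand_in())"
```

```text
the job is handed in; nothing more can be done
None
```

The four containers are packed upright in their matching cups, both tubes were left where they lay, and the job was handed in at about 24 s; hand-in returned no verdict.

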